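# Load the tablet dispenser and close its rail

### The arm

A 7-joint arm with a two-finger parallel gripper is mounted at the origin on a cart in front of the work surface, level with it; the furniture and walls round the work are solid. World frame = base frame: x ahead of the robot, y to its left, z up, the work surface at z = 0. Lengths are in m, angles in rad, forces in N, time in s.
With the tool pointing down it reaches from about 0.4 to 0.85 m from the base axis. Payload 10.4 kg.
Tool frame: the origin (TCP) lies midway between the tips of the shut fingers; the grasp point (between the pads) lies 19 mm behind it; z points along the fingers, y is the line along which they close (so a half turn about z gives the same grasp; the last joint's range is limited). The gripper opens to 87 mm and grips with 3 to 60 N. Pads are 19 mm wide; open, the fingers measure 117 mm over their backs; the gripper's body (75 mm by 190 mm) begins 51 mm behind the grasp point.
Start: joints at [-1.3, 0.332, -0.065, 1.46, 0.022, 1.35, -0.088], TCP at [0.181, 0.598, 0.223] pointing down, gripper open.
Joint ranges: [-2.6, 2.6], [-0.5, 2.12], [-1.47, 1.34], [0.16, 2.42], [-1.27, 4.41], [0.06, 2.06], [-2.6, 2.6]. Speed limits (rad/s): [2.22, 2.22, 2.79, 2.79, 3.14, 3.14, 3.14].

### API

Orientations are given as [roll, pitch, yaw] about the fixed x, y, z axes, in that order (R = Rz(yaw) Ry(pitch) Rx(roll)).
In Python, from bench import ctrl, optics gives the robot as it stands.
- The arm moves only by the tool jog_arm, never from a script. Its argument "commands" is a list of rows, each an object with "travel": the shift along the tool's x, y, z normalised to -1 to 1, where 1 is 0.04 m, a list of three; "dr": the turn, a rotation vector about the tool's x, y, z normalised to -1 to 1, where 1 is 2 pi rad, a list of three; "hand": the closure, from 0 (fully open) to 1 (shut). In form: [{"travel": [x, y, z], "dr": [wx, wy, wz], "hand": hand}, ...]. A call has exactly 8 rows; each row shifts and turns the commanded pose from where the row before left it, along the tool's axes as they then stand; what a row does not reach is not made up. A row lasts 1/12 s, in which the tool goes at most 41.7 mm and 7.16 degrees, less where a joint would pass 70% of its speed; a pose out of reach is approached as far as the arm can. A call with a number of a shift or a turn outside -1 to 1 is refused whole. A call with a gripper value outside its range is refused whole. The fingers move at their own pace and stop on an object; the grip force is fixed at half the most. Time passes only in rows, so rows that do not move let the fingers close, or fill a call up. It gives the time, the measured TCP pose, the force, the opening and the grip force at its end, in the units of the state.
- ctrl.state(): the state, without advancing time (a new reading comes with each control period).
- optics.read_camera(name): name is "scene" or "top"; returns (picture, depth): 400x640x3 uint8, red, green, blue; 400x640 float32, m along the optical axis (not along the pixel's ray), 0 where there is no reading.
- optics.camera_model(name): a dict with "K" (3x3 intrinsics, pixels), "distortion" ([k1, k2, p1, p2, k3] as OpenCV has them; the pictures are not rectified), "R" (3x3) and "t" (3): a world point X has camera coordinates R X + t. Camera axes: x right, y down, z forward; pixel columns grow to the right and rows downward; lengths in m; the calibration is good to about 2 mm. A picture is of the moment at which its call begins. camera_model takes no time and is no camera call.
- ctrl.job_done(): hands the job in; it is judged then, once.
The state is a dict: "time": time; "q": joint angles; "qvel": joint speeds; "tau": joint torques, N m; "tool_pos": TCP position; "ee_rot": TCP orientation; "force": force on the tool from outside, world axes, zero at the start; "ft_torque": the same for the moment, N m; "finger_gap": opening from 0.0 (shut) to 1.0 (fully open); "grip_force": force on a finger pad.
Only numpy, scipy, OpenCV 4.12 (cv2) and the standard library are available. Lean on these libraries where they do the work, as an engineer would, in place of code of your own. Each camera call takes 0.05 s, during which the arm holds its last target. There are 200 camera calls.

### The job

Load the cleaning-tablet dispenser: lay the full strip of five tablets, upright, lengthwise in the open channel, then push the rail fully home by its upright tab, so that the spring follower holds the strip against the far stop. Leave the short three-tablet strip where it lies.

Things in the scene. Friction and masses are not known exactly. Their poses are not given: they have to be found in the camera images.
- magazine: Tablet dispenser, fixed: open-topped aluminium channel on a dark base 165 x 76 x 6 mm. Origin: mid-channel, underside of base; x along the channel to the far stop, z up. Floor z = 6 mm; inner width 38 mm; walls and flared lips up to z = 22 mm, 54 mm over the lips. Far stop (30 mm high): inner face x = 75 mm. At rail value q the follower's face is at x = -q: the free length is 75 mm + q.
- home (a point): Point on the channel floor where the full strip's origin ends when it is held against the far stop: x = 22 mm, y = 0, z = 6 mm in the dispenser's frame. Same axes as the dispenser.
- tab (a point): Centre of the flat outer face (looking to the dispenser's -x) of the rail's upright black thumb tab, 36 mm above the worktop; at x = -100 mm - q in the dispenser's frame. Tab 12 mm thick along x, 40 mm wide, from 10 to 62 mm above the worktop; a steel end plate 68 mm wide, 29 mm high stands just in front of it.
- full_strip: The full strip: five white upright tablets in a row on a grey carrier, 106 mm long, 46 mm high, about 80 g. Carrier 106 x 26 x 6 mm; tablets 18 mm thick across the strip, from 6 to 46 mm above the underside (grip them across their 18 mm). Origin: centre of the underside; x along the strip, z up; both ends alike. It stands upright on the worktop.
- short_strip: The partly used strip, of the same make and section but with three tablets only: 62 mm long, 46 mm high. Origin and axes as for the full strip. To be left alone.
- rail (a joint): Slide of the U-shaped steel rail, q in m: 0 = fully closed (end stop), grows as it is pulled out, 0.09 at most; starts at 0.07 or more. Closing moves the tab along the dispenser's +x. Stiff: 6 to 12 N to move, stays where it is left. It carries the brass follower in the channel (30 mm wide, top 30 mm above the worktop), which yields up to 42 mm against a spring of 0.5 to 2.5 N.

How it is judged:
By the outcome, as a careful person would: the job done as asked, in the order asked, and still so for the second after the job is handed in, with the robot touching nothing.
It also fails if it takes over 48 s, if anything falls off the work surface, if the arm or the gripper's body presses on something with over 40 N, if the wrist force passes 120 N, or if a joint passes its speed limit or range.

## Working session

There is one attempt and no reset: what is moved stays moved. The work goes in short steps, Python scripts to look and compute and a tool call to move; the robot and the scene stay as the last step left them, time stands still between calls to the robot, and variables do not carry over. Pictures are saved under pics/ and viewed, at most 10 in all, crops included, and the job is handed in when it is done.

Besides the shell and the picture viewer there is one more tool, called in YAML: its name, and indented under it one key for each argument. jog_arm: Moves the arm, as the interface text tells. Its arguments: {"type":"object","properties":{"commands":{"type":"array","items":{"type":"object","properties":{"travel":{"type":"array","items":{"type":"number"}},"dr":{"type":"array","items":{"type":"number"}},"hand":{"type":"number"}}}}},"required":["commands"]}

```bash
mkdir -p pics; ls
cat > h.py <<'E'
import numpy as np,cv2
from bench import ctrl,optics
def cloud(name):
    p,d=optics.read_camera(name);m=optics.camera_model(name)
    K=np.array(m['K']);D=np.array(m['distortion']);R=np.array(m['R']);t=np.array(m['t'])
    h,w=d.shape;u,v=np.meshgrid(np.arange(w),np.arange(h))
    n=cv2.undistortPoints(np.stack([u,v],-1).reshape(-1,1,2).astype(float),K,D).reshape(h,w,2)
    X=(np.dstack([n,np.ones((h,w))])*d[...,None]-t)@R
    X[d==0]=np.nan
    return p,X
E
python3 - <<'E'
from h import *
for n in ("scene","top"):
    p,X=cloud(n);np.save(n+'.npy',X);cv2.imwrite(f'{n}0.png',p[...,::-1]);cv2.imwrite(f'pics/{n}0.png',p[...,::-1])
    m=optics.camera_model(n);print(n,-np.array(m['R']).T@m['t'],np.array(m['R'])[2],m['K'][0][0])
s=ctrl.state();print(s)
E
```

```text
pics
scene [-0.29826747 -0.83111921  0.87116264] [ 0.55800795  0.5815538  -0.59196479] 518.6158039467755
top [ 0.32928665 -0.02388896  0.90048091] [ 0.2110709   0.0073559  -0.97744307] 401.7053248594246
{'time': 0.1, 'q': array([-1.29959591,  0.3328092 , -0.06469978,  1.46083646,  0.02161839,
        1.34990653, -0.08850176]), 'qvel': array([ 0.00018049, -0.00111602,  0.00038492, -0.00093294, -0.00082872,
       -0.00086737, -0.00070511]), 'tau': array([ 1.13228543e-03, -6.24542141e+01,  2.41809664e-02, -3.90713596e+01,
       -6.14993158e-02,  3.66204337e-02,  4.01526415e-05]), 'tool_pos': array([0.18090578, 0.59789088, 0.22184314]), 'ee_rot': array([-3.14033137e+00,  7.46166486e-05,  2.84781313e+00]), 'force': array([ 0.67664   , -0.14671123, -0.0049443 ]), 'ft_torque': array([-0.01575499,  0.02655163,  0.02026145]), 'grip_force': 0.0, 'finger_gap': 1.0031705106136435}
```

View pics/top0.png

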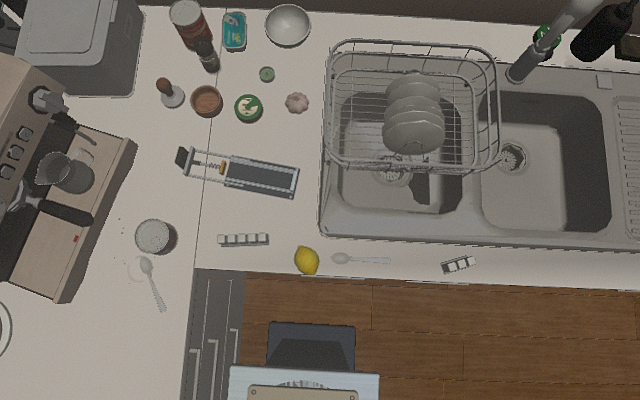

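View pics/scene0.png

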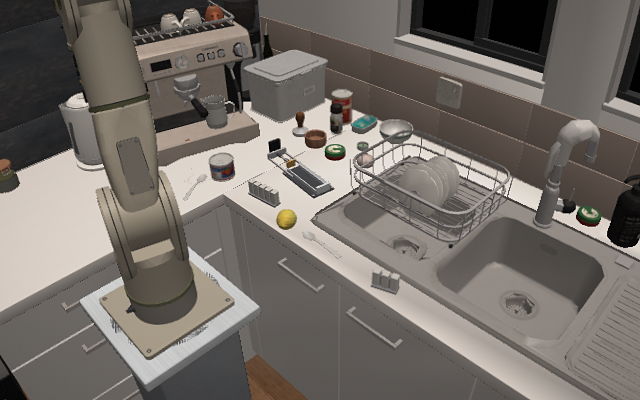

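The top view shows the dispenser at about (185–298, 148–197), with its tab at (182,157) and far stop at (297,182). The full strip is at (243,239) and the short strip at (458,264). The scene view shows both strips upright.

Run:
```python
from h import *
X=np.load('top.npy');p=cv2.imread('top0.png')
def rect(P,lab):
    P=P[:,:2].astype(np.float32);c,s,a=cv2.minAreaRect(P*1000);b=cv2.boxPoints((c,s,a));
    e=b[1]-b[0];f=b[2]-b[1];e=e if np.hypot(*e)>np.hypot(*f) else f
    print(lab,len(P),np.round(c,1),np.round(s,1),'yaw',np.degrees(np.arctan2(e[1],e[0])))
def box(u0,u1,v0,v1,z0,z1):
    m=np.zeros(X.shape[:2],bool);m[v0:v1,u0:u1]=1
    return m&(X[...,2]>z0)&(X[...,2]<z1)
print('table z',np.nanmedian(X[205:225,230:300,2]))
for lab,b in dict(strip=(210,278,225,252,.035,.055),stripall=(210,278,225,252,.004,.055),tab=(170,200,140,175,.05,.075),magall=(170,305,140,205,.004,.08),walls=(215,305,145,205,.017,.026),stop=(280,305,165,205,.027,.04),foll=(212,230,155,185,.024,.04),plate=(175,200,140,185,.02,.045)).items():
    P=X[box(*b)];rect(P,lab);print('  z',np.percentile(P[:,2],[5,50,95]).round(4))
im=cv2.resize(p[135:260,165:315],None,fx=5,fy=5,interpolation=cv2.INTER_CUBIC)[:600];cv2.imwrite('pics/crop.png',im)
```

```text
table z -0.0002762668496582336
strip 379 [418.1 150.4] [ 18.  103.5] yaw -84.04898
  z [0.037  0.0452 0.0479]
stripall 581 [421.  147.8] [ 31.1 109.3] yaw -84.335846
  z [0.0052 0.0435 0.0476]
tab 105 [589.8 302.2] [10.2 38.6] yaw -8.151385
  z [0.0518 0.0599 0.0636]
magall 2738 [580.1 189.9] [130.8 302.2] yaw -88.53435
  z [0.0045 0.0096 0.0406]
walls 403 [568.4 138.2] [189.5  55.2] yaw 80.83934
  z [0.0174 0.02   0.0241]
stop 72 [554.6  49.2] [ 9.1 44.4] yaw -8.940449
  z [0.0278 0.0302 0.0325]
foll 48 [580.  215.5] [28.9 25. ] yaw 44.766415
  z [0.0251 0.029  0.032 ]
plate 224 [586.4 286.2] [36.7 67. ] yaw -21.243673
  z [0.0205 0.0278 0.0406]
```

View pics/crop.png

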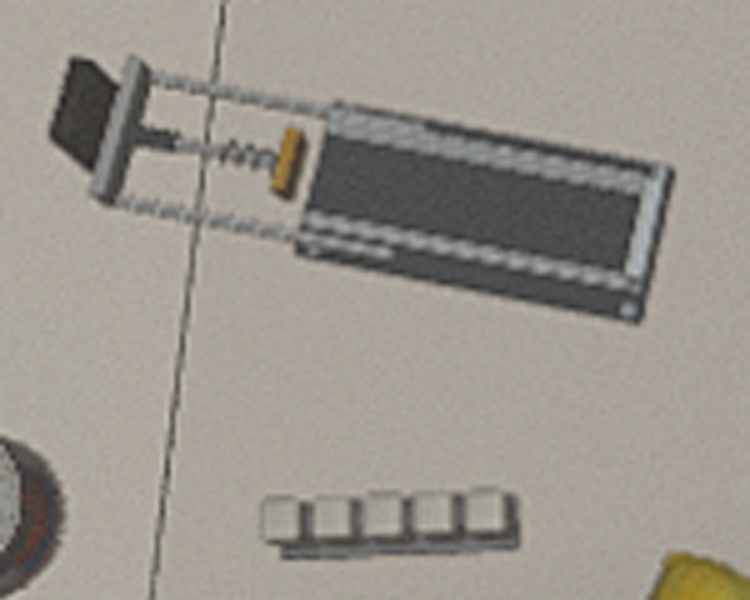

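The crop shows the channel with the rail pulled out. The brass follower is at about crop (288,163), the tab at (85,112) and the stop at (650,215). The strip tops run from crop (280,520) to (488,512).

Estimates:
- **Strip:** centre about (0.4185, 0.1495), yaw 96°.
- **Dispenser:** yaw about -98.3°, origin about (0.566, 0.127), q about 0.083.

I'll move towards the strip now.

jog_arm:
  commands:
    - {"travel": [-0.56,-0.56,0],"dr": [0,0,0],"hand": 0}
    - {"travel": [-0.56,-0.56,0],"dr": [0,0,0],"hand": 0}
    - {"travel": [-0.56,-0.56,0],"dr": [0,0,0],"hand": 0}
    - {"travel": [-0.56,-0.56,0],"dr": [0,0,0],"hand": 0}
    - {"travel": [-0.56,-0.56,0],"dr": [0,0,0],"hand": 0}
    - {"travel": [-0.56,-0.56,0],"dr": [0,0,0],"hand": 0}
    - {"travel": [-0.56,-0.56,0],"dr": [0,0,0],"hand": 0}
    - {"travel": [-0.56,-0.56,0],"dr": [0,0,0],"hand": 0}

```text
time: 0.77
tool_pos: [0.301, 0.3732, 0.2223]
ee_rot: [-3.141, -0.0, 2.848]
force: [0.3, 0.5, 0.2]
finger_gap: 0.998
grip_force: 0.0
```

jog_arm:
  commands:
    - {"travel": [0,0,0],"dr": [0,0,0.019],"hand": 0}
    - {"travel": [0,0,0],"dr": [0,0,0.019],"hand": 0}
    - {"travel": [0,0,0],"dr": [0,0,0.019],"hand": 0}
    - {"travel": [0,0,0],"dr": [0,0,0.019],"hand": 0}
    - {"travel": [0,0,0],"dr": [0,0,0.019],"hand": 0}
    - {"travel": [0,0,0],"dr": [0,0,0.019],"hand": 0}
    - {"travel": [0,0,0],"dr": [0,0,0.019],"hand": 0}
    - {"travel": [0,0,0],"dr": [0,0,0.019],"hand": 0}

```text
time: 1.43
tool_pos: [0.3005, 0.3746, 0.2222]
ee_rot: [-3.141, 0.0, 1.887]
force: [-0.7, -0.5, -0.2]
finger_gap: 0.997
grip_force: 0.0
```

```bash
cat > go.py <<'E'
import sys;from bench import ctrl;import numpy as np
from scipy.spatial.transform import Rotation as Ro
x,y,z,yaw=map(float,sys.argv[1:5]);s=ctrl.state();R=Ro.from_euler('xyz',s['ee_rot'])
T=Ro.from_euler('xyz',[np.pi,0,np.radians(yaw)])
print('t',s['time'],'pos',s['tool_pos'].round(4),'rpy',np.degrees(s['ee_rot']).round(2),'F',s['force'].round(1),'gap',round(s['finger_gap'],3),s['grip_force'])
d=np.array([x,y,z])-s['tool_pos']
print('turn units',((R.inv()*T).as_rotvec()/2/np.pi).round(4),'travel units now',(R.inv().apply(d)/.04).round(3),'after turn',(T.inv().apply(d)/.04).round(3))
E
python3 go.py .4185 .1495 .1 96
```

```text
t 1.4333 pos [0.3005 0.3746 0.2222] rpy [-1.7997e+02  2.0000e-02  1.0811e+02] F [-0.7 -0.5 -0.2] gap 0.997 0.0
turn units [-0.0001  0.0001  0.0336] travel units now [-6.265  1.056  3.058] after turn [-5.906  2.346  3.056]
```

jog_arm:
  commands:
    - {"travel": [0,0,0],"dr": [0,0,0.0168],"hand": 0}
    - {"travel": [0,0,0],"dr": [0,0,0.0168],"hand": 0}
    - {"travel": [-0.85,0.34,0],"dr": [0,0,0],"hand": 0}
    - {"travel": [-0.85,0.34,0],"dr": [0,0,0],"hand": 0}
    - {"travel": [-0.85,0.34,0],"dr": [0,0,0],"hand": 0}
    - {"travel": [-0.85,0.34,0],"dr": [0,0,0],"hand": 0}
    - {"travel": [-0.85,0.34,0],"dr": [0,0,0],"hand": 0}
    - {"travel": [-0.85,0.34,0],"dr": [0,0,0],"hand": 0}

```text
time: 2.1
tool_pos: [0.4046, 0.1793, 0.2224]
ee_rot: [-3.141, -0.0, 1.682]
force: [1.3, -0.2, -0.9]
finger_gap: 1.003
grip_force: 0.0
```

jog_arm:
  commands:
    - {"travel": [-0.4,0.15,0.5],"dr": [0,0,0],"hand": 0}
    - {"travel": [-0.4,0.15,0.5],"dr": [0,0,0],"hand": 0}
    - {"travel": [0,0,0.5],"dr": [0,0,0],"hand": 0}
    - {"travel": [0,0,0.5],"dr": [0,0,0],"hand": 0}
    - {"travel": [0,0,0.5],"dr": [0,0,0],"hand": 0}
    - {"travel": [0,0,0.5],"dr": [0,0,0],"hand": 0}
    - {"travel": [0,0,0],"dr": [0,0,0],"hand": 0}
    - {"travel": [0,0,0],"dr": [0,0,0],"hand": 0}

```text
time: 2.77
tool_pos: [0.4191, 0.1502, 0.1022]
ee_rot: [-3.14, 0.001, 1.681]
force: [-0.5, 0.6, 1.0]
finger_gap: 1.002
grip_force: 0.0
```

```bash
python3 go.py .4185 .1495 .024 96
python3 - <<'E'
from h import *
p,X=cloud('scene');np.save('scene2.npy',X);cv2.imwrite('pics/s2.png',cv2.resize(p[120:260,190:380,::-1],None,fx=4,fy=4))
X0=np.load('scene.npy')
for nm,Y in(('before',X0),('now',X)):
    m=(Y[...,2]>.02)&(Y[...,2]<.052)&(abs(Y[...,0]-.4185)<.04)&(abs(Y[...,1]-.15)<.07)
    P=Y[m]*1000;print(nm,len(P),P.min(0),P.max(0),cv2.minAreaRect(P[:,:2].astype(np.float32)))
E
```

```text
t 2.7667 pos [0.4191 0.1502 0.1022] rpy [-1.7989e+02  6.0000e-02  9.6340e+01] F [-0.5  0.6  1. ] gap 1.002 0.0
turn units [-0.0003  0.0002  0.001 ] travel units now [-0.014 -0.013  1.954] after turn [-0.016 -0.017  1.954]
before 343 [400.59793618  95.05836885  20.06495054] [433.56876467 202.59860481  51.13830977] ((415.4928894042969, 149.65298461914062), (23.55517578125, 107.94963073730469), 7.788471221923828)
now 344 [400.56664876  93.95757885  20.08176659] [432.14724315 204.55647395  51.99983381] ((416.63372802734375, 150.1358184814453), (23.603118896484375, 110.56705474853516), 5.6628217697143555)
```

View pics/s2.png

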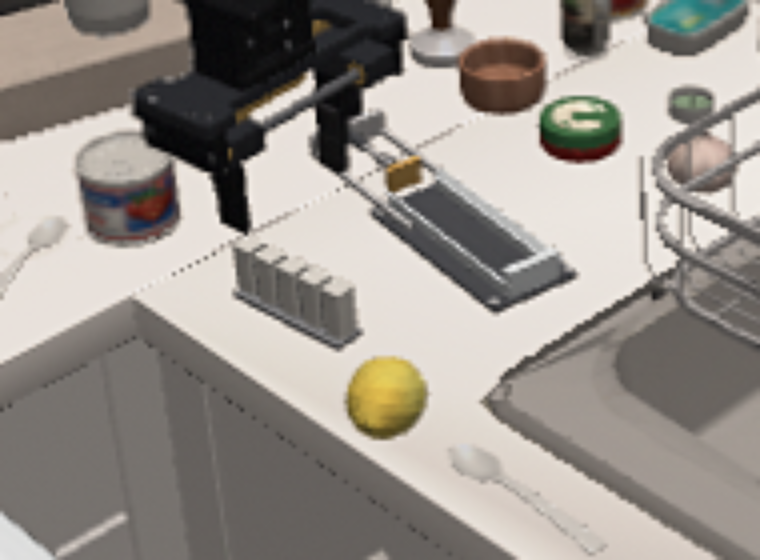

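The crop shows the fingers open over the strip (tablets at crop 235–355, 235–345), straddling it. I'll lower, grip and lift slightly.

jog_arm:
  commands:
    - {"travel": [0,0,0.5],"dr": [0,0,0],"hand": 0}
    - {"travel": [0,0,0.5],"dr": [0,0,0],"hand": 0}
    - {"travel": [0,0,0.5],"dr": [0,0,0],"hand": 0}
    - {"travel": [0,0,0.3],"dr": [0,0,0],"hand": 0}
    - {"travel": [0,0,0.15],"dr": [0,0,0],"hand": 0}
    - {"travel": [0,0,0],"dr": [0,0,0],"hand": 0.5}
    - {"travel": [0,0,0],"dr": [0,0,0],"hand": 0.7}
    - {"travel": [0,0,0],"dr": [0,0,0],"hand": 0.75}

```text
time: 3.48
tool_pos: [0.4206, 0.1511, 0.0258]
ee_rot: [3.14, -0.001, 1.682]
force: [0.6, -0.3, -0.3]
finger_gap: 0.852
grip_force: 0.0
```

jog_arm:
  commands:
    - {"travel": [0,0,0],"dr": [0,0,0],"hand": 0.8}
    - {"travel": [0,0,0],"dr": [0,0,0],"hand": 0.85}
    - {"travel": [0,0,0],"dr": [0,0,0],"hand": 1}
    - {"travel": [0,0,0],"dr": [0,0,0],"hand": 1}
    - {"travel": [0,0,0],"dr": [0,0,0],"hand": 1}
    - {"travel": [0,0,0],"dr": [0,0,0],"hand": 1}
    - {"travel": [0,0,0],"dr": [0,0,0],"hand": 1}
    - {"travel": [0,0,0],"dr": [0,0,0],"hand": 1}

```text
time: 4.15
tool_pos: [0.4197, 0.1506, 0.0245]
ee_rot: [-3.142, -0.0, 1.682]
force: [0.5, 0.6, -0.7]
finger_gap: 0.249
grip_force: 0.0
```

jog_arm:
  commands:
    - {"travel": [0,0,-0.3],"dr": [0,0,0],"hand": 1}
    - {"travel": [0,0,-0.4],"dr": [0,0,0],"hand": 1}
    - {"travel": [0,0,-0.5],"dr": [0,0,0],"hand": 1}
    - {"travel": [0,0,-0.5],"dr": [0,0,0],"hand": 1}
    - {"travel": [0,0,-0.4],"dr": [0,0,0],"hand": 1}
    - {"travel": [0,0,-0.3],"dr": [0,0,0],"hand": 1}
    - {"travel": [0,0,0],"dr": [0,0,0],"hand": 1}
    - {"travel": [0,0,0],"dr": [0,0,0],"hand": 1}

```text
time: 4.82
tool_pos: [0.4199, 0.1508, 0.1205]
ee_rot: [3.141, -0.001, 1.682]
force: [0.6, -0.4, -1.6]
finger_gap: 0.202
grip_force: 30.0
```

```bash
python3 go.py .5647 .116 .104 81.9
python3 - <<'E'
from h import *
# channel centreline from the two walls/base seen in the first clouds
yaw=np.radians(-98.2);d=np.array([np.cos(yaw),np.sin(yaw)]);n=np.array([-d[1],d[0]]);o=np.array([.566,.127])
for nm in('top.npy','scene.npy'):
    X=np.load(nm);a=(X[...,:2]-o)@d;b=(X[...,:2]-o)@n;z=X[...,2]
    for lab,A,zl in(('walls',(-.07,.065),(.015,.03)),('stop',(.065,.095),(.024,.04)),('tab',(-.21,-.17),(.045,.07)),('base',(-.09,.09),(.003,.05))):
        m=(a>A[0])&(a<A[1])&(abs(b)<.06)&(z>zl[0])&(z<zl[1])
        print(nm,lab,m.sum(),'a',np.percentile(a[m],[2,50,98]).round(4),'b',np.percentile(b[m],[2,50,98]).round(4))
    for a0 in(-.06,-.02,.02,.055):
        m=(abs(a-a0)<.015)&(abs(b)<.04)&(z>.015)&(z<.03);L=b[m&(b<0)];U=b[m&(b>0)];print(a0,np.median(L).round(4),np.median(U).round(4))
E
```

```text
t 4.8167 pos [0.4199 0.1508 0.1205] rpy [ 1.7996e+02 -4.0000e-02  9.6350e+01] F [ 0.6 -0.4 -1.6] gap 0.202 29.99973714351654
turn units [ 0.0001 -0.0001  0.0402] travel units now [-1.265  3.502  0.414] after turn [-0.351  3.707  0.413]
top.npy walls 378 a [-0.0657  0.0004  0.0616] b [-0.0262  0.0197  0.027 ]
top.npy stop 84 a [0.0743 0.0786 0.0831] b [-0.0224 -0.0007  0.0212]
top.npy tab 125 a [-0.1814 -0.1746 -0.1719] b [-0.0206 -0.0025  0.0167]
top.npy base 2260 a [-0.0841  0.002   0.0826] b [-0.0367 -0.0012  0.036 ]
-0.06 -0.0226 0.0224
-0.02 -0.0231 0.0219
0.02 -0.0231 0.0232
0.055 -0.0232 0.0235
scene.npy walls 167 a [-0.0665 -0.0035  0.0595] b [-0.0308  0.019   0.0274]
scene.npy stop 56 a [0.0715 0.0805 0.0867] b [-0.0244 -0.0014  0.0223]
scene.npy tab 77 a [-0.1834 -0.1753 -0.1707] b [-0.0214 -0.0014  0.0194]
scene.npy base 1007 a [-0.087   0.0035  0.0859] b [-0.049  -0.0042  0.0502]
-0.06 -0.0252 0.0207
-0.02 -0.0252 0.0222
0.02 -0.0249 0.0214
0.055 -0.0243 0.0202
```

Run:
```python
from h import *
p,X=cloud('scene');cv2.imwrite('pics/s3.png',cv2.resize(p[120:240,190:380,::-1],None,fx=4,fy=4))
z=X[...,2];m=(abs(X[...,0]-.42)<.03)&(abs(X[...,1]-.15)<.07)&(z>.03)&(z<.2)&(p.min(-1)>70)
P=X[m]*1000;print(len(P),np.percentile(P,[0,1,2,5,50,95,99],axis=0).round(1))
for lo in range(95,205,10):
    q=P[(P[:,1]>=lo)&(P[:,1]<lo+10)]; print(lo,len(q),np.percentile(q[:,2],[2,98]).round(1) if len(q) else '')
```

```text
443 [[398.2  96.2  91.3]
 [402.   97.4  94. ]
 [403.   98.1  94.7]
 [404.5  99.   97.2]
 [413.1 131.8 118. ]
 [429.2 196.7 140.1]
 [433.  202.9 146.1]]
95 94 [ 94.  139.4]
105 50 [ 97.8 139.8]
115 44 [ 97.7 140.1]
125 47 [ 96.  141.1]
135 38 [100.2 153.1]
145 27 [ 95.9 140.7]
155 20 [ 97.2 154.8]
165 18 [ 95.5 124. ]
175 26 [ 95.9 140.9]
185 46 [ 97.5 141.2]
195 32 [ 92.9 140.8]
```

View pics/s3.png

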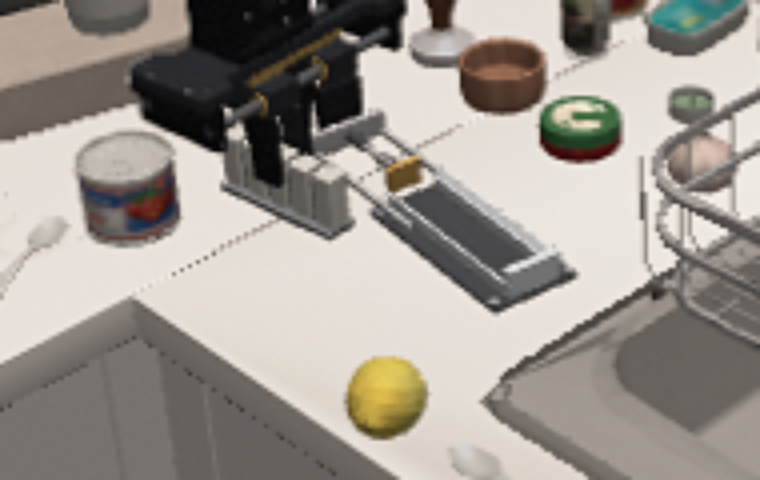

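The strip hangs level from the fingers (crop 225–350, 130–235). Its top is about 20 mm above the TCP, so its underside is about 25 mm below. I'll carry it over the channel.

jog_arm:
  commands:
    - {"travel": [0,0,0],"dr": [0,0,0.01],"hand": 1}
    - {"travel": [0,0,0],"dr": [0,0,0.01],"hand": 1}
    - {"travel": [0,0,0],"dr": [0,0,0.01],"hand": 1}
    - {"travel": [0,0,0],"dr": [0,0,0.01],"hand": 1}
    - {"travel": [0,0.4,0],"dr": [0,0,0],"hand": 1}
    - {"travel": [-0.1,0.5,0],"dr": [0,0,0],"hand": 1}
    - {"travel": [-0.1,0.5,0],"dr": [0,0,0],"hand": 1}
    - {"travel": [-0.1,0.5,0],"dr": [0,0,0],"hand": 1}

```text
time: 5.53
tool_pos: [0.4934, 0.1276, 0.1191]
ee_rot: [-3.14, 0.001, 1.431]
force: [0.4, -0.6, -1.3]
finger_gap: 0.204
grip_force: 30.0
```

jog_arm:
  commands:
    - {"travel": [0,0.5,0],"dr": [0,0,0],"hand": 1}
    - {"travel": [0,0.5,0],"dr": [0,0,0],"hand": 1}
    - {"travel": [0,0.4,0],"dr": [0,0,0],"hand": 1}
    - {"travel": [0,0.3,0.2],"dr": [0,0,0],"hand": 1}
    - {"travel": [0,0.1,0.4],"dr": [0,0,0],"hand": 1}
    - {"travel": [0,0,0.3],"dr": [0,0,0],"hand": 1}
    - {"travel": [0,0,0],"dr": [0,0,0],"hand": 1}
    - {"travel": [0,0,0],"dr": [0,0,0],"hand": 1}

```text
time: 6.2
tool_pos: [0.5632, 0.1178, 0.0831]
ee_rot: [-3.139, 0.001, 1.43]
force: [0.7, 0.8, -1.4]
finger_gap: 0.202
grip_force: 30.0
```

```bash
python3 go.py .5640 .116 .031 81.8
python3 - <<'E'
from h import *
for nm in('top','scene'):
    p,X=cloud(nm)
    yaw=np.radians(-98.2);d=np.array([np.cos(yaw),np.sin(yaw)]);n=np.array([-d[1],d[0]]);o=np.array([.566,.127])
    a=(X[...,:2]-o)@d;b=(X[...,:2]-o)@n;z=X[...,2]
    m=(a>-.07)&(a<.09)&(abs(b)<.03)&(z>.05)&(z<.12)&(p.min(-1)>70)
    print(nm,m.sum(),'a',np.percentile(a[m],[1,50,99]).round(4),'b',np.percentile(b[m],[2,50,98]).round(4),'z',np.percentile(z[m],[2,98]).round(4))
E
```

```text
t 6.2 pos [0.5632 0.1178 0.0831] rpy [-1.7984e+02  9.0000e-02  8.1960e+01] F [ 0.7  0.8 -1.4] gap 0.202 29.999832808971405
turn units [-0.0004  0.0002  0.0004] travel units now [-0.04   0.029  1.304] after turn [-0.042  0.025  1.304]
top 200 a [0.0305 0.0501 0.0615] b [-0.0145 -0.0067  0.0067] z [0.0564 0.1023]
scene 367 a [-0.0408  0.0308  0.0635] b [-0.0151 -0.0089  0.0099] z [0.0583 0.1084]
```

jog_arm:
  commands:
    - {"travel": [0,0,0.3],"dr": [0,0,0],"hand": 1}
    - {"travel": [0,0,0.3],"dr": [0,0,0],"hand": 1}
    - {"travel": [0,0,0.25],"dr": [0,0,0],"hand": 1}
    - {"travel": [0,0,0.2],"dr": [0,0,0],"hand": 1}
    - {"travel": [0,0,0.1],"dr": [0,0,0],"hand": 1}
    - {"travel": [0,0,0.07],"dr": [0,0,0],"hand": 1}
    - {"travel": [0,0,0],"dr": [0,0,0],"hand": 1}
    - {"travel": [0,0,0],"dr": [0,0,0],"hand": 1}

```text
time: 6.97
tool_pos: [0.5648, 0.118, 0.0358]
ee_rot: [3.141, -0.0, 1.43]
force: [-0.4, 0.3, -1.1]
finger_gap: 0.203
grip_force: 30.0
```

jog_arm:
  commands:
    - {"travel": [0,0,0.02],"dr": [0,0,0],"hand": 1}
    - {"travel": [0,0,0.02],"dr": [0,0,0],"hand": 1}
    - {"travel": [0,0,0.02],"dr": [0,0,0],"hand": 1}
    - {"travel": [0,0,0],"dr": [0,0,0],"hand": 1}
    - {"travel": [0,0,0],"dr": [0,0,0],"hand": 1}
    - {"travel": [0,0,0],"dr": [0,0,0],"hand": 1}
    - {"travel": [0,0,0],"dr": [0,0,0],"hand": 1}
    - {"travel": [0,0,0],"dr": [0,0,0],"hand": 1}

```text
time: 7.63
tool_pos: [0.565, 0.1182, 0.035]
ee_rot: [3.141, -0.001, 1.43]
force: [-5.8, -1.7, 15.4]
finger_gap: 0.202
grip_force: 30.0
```

Run:
```python
from h import *
p,X=cloud('scene');q,Y=cloud('top')
a=cv2.resize(p[120:210,250:350,::-1],None,fx=5.5,fy=5.5);b=cv2.resize(q[140:210,170:310,::-1],None,fx=3.9,fy=3.9)
b=b[:150] if 0 else b[:, :550]
b=cv2.copyMakeBorder(b,0,0,0,max(0,550-b.shape[1]),0)
o=np.vstack([a[:330],b[:270]]);cv2.imwrite('pics/s4.png',o);print(o.shape)
yaw=np.radians(-98.2);d=np.array([np.cos(yaw),np.sin(yaw)]);n=np.array([-d[1],d[0]]);oo=np.array([.566,.127])
for X,im in((X,p),(Y,q)):
    aa=(X[...,:2]-oo)@d;bb=(X[...,:2]-oo)@n;z=X[...,2]
    m=(aa>.03)&(aa<.066)&(abs(bb)<.014)&(z>.035)&(z<.07)
    print(m.sum(),np.percentile(z[m],[50,75,90,98]).round(4),np.percentile(bb[m],[2,50,98]).round(4),np.percentile(aa[m],99))
```

```text
(600, 550, 3)
92 [0.0486 0.0532 0.0545 0.0553] [-0.0123 -0.0051  0.0066] 0.06320521761022323
111 [0.0501 0.0513 0.0528 0.0538] [-0.0088 -0.0011  0.0088] 0.06078806146647313
```

View pics/s4.png

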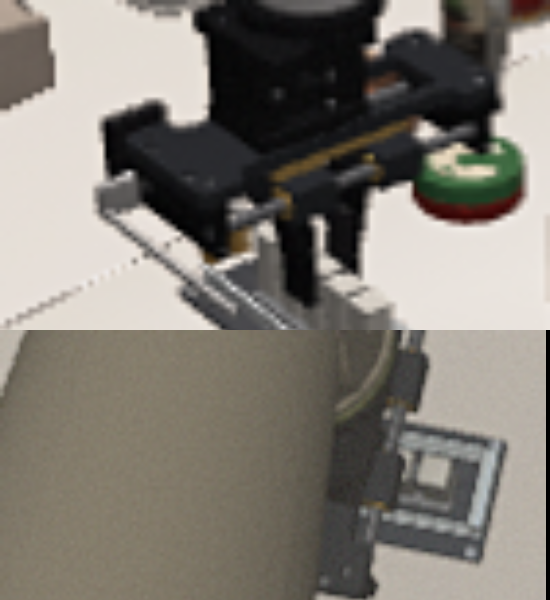

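The strip stands in the channel, centred, with its tops at about 52 mm as expected on the floor. The views are scene crop (260–390, 230–325) and top crop (435,470). I'll release it and lift, then check clearance behind the tab.

jog_arm:
  commands:
    - {"travel": [0,0,-0.04],"dr": [0,0,0],"hand": 1}
    - {"travel": [0,0,0],"dr": [0,0,0],"hand": 0.6}
    - {"travel": [0,0,0],"dr": [0,0,0],"hand": 0.5}
    - {"travel": [0,0,0],"dr": [0,0,0],"hand": 0.5}
    - {"travel": [0,0,0],"dr": [0,0,0],"hand": 0.5}
    - {"travel": [0,0,0],"dr": [0,0,0],"hand": 0.5}
    - {"travel": [0,0,-0.2],"dr": [0,0,0],"hand": 0.5}
    - {"travel": [0,0,-0.4],"dr": [0,0,0],"hand": 0.5}

```text
time: 8.4
tool_pos: [0.5634, 0.1177, 0.0579]
ee_rot: [-3.139, 0.002, 1.43]
force: [-0.7, -0.8, 0.1]
finger_gap: 0.493
grip_force: 0.0
```

jog_arm:
  commands:
    - {"travel": [0,0,-0.5],"dr": [0,0,0],"hand": 0.5}
    - {"travel": [0,0,-0.5],"dr": [0,0,0],"hand": 0.5}
    - {"travel": [0,0,-0.5],"dr": [0,0,0],"hand": 1}
    - {"travel": [0,0,-0.4],"dr": [0,0,0],"hand": 1}
    - {"travel": [0,0,0],"dr": [0,0,0],"hand": 1}
    - {"travel": [0,0,0],"dr": [0,0,0],"hand": 1}
    - {"travel": [0,0,0],"dr": [0,0,0],"hand": 1}
    - {"travel": [0,0,0],"dr": [0,0,0],"hand": 1}

```text
time: 9.07
tool_pos: [0.564, 0.1179, 0.134]
ee_rot: [-3.14, 0.001, 1.43]
force: [-0.4, 0.1, -0.0]
finger_gap: 0.132
grip_force: 0.0
```

```bash
python3 go.py .5967 .3398 .12 81.8
python3 - <<'E'
from h import *
yaw=np.radians(-98.2);d=np.array([np.cos(yaw),np.sin(yaw)]);n=np.array([-d[1],d[0]]);o=np.array([.566,.127])
for nm in('top.npy','scene.npy'):
    X=np.load(nm);a=(X[...,:2]-o)@d;b=(X[...,:2]-o)@n;z=X[...,2]
    for lab,A,B,zl in(('body',(-.30,-.06),.13,.06),('fingers',(-.26,-.19),.06,.012)):
        m=(a>A[0])&(a<A[1])&(abs(b)<B)&(z>zl);print(nm,lab,m.sum());
        for P in np.c_[a[m],b[m],z[m]][::max(1,m.sum()//12)]:print(P.round(3))
X=None
p,X=cloud('scene');a=(X[...,:2]-o)@d;b=(X[...,:2]-o)@n;z=X[...,2]
m=(a>-.07)&(a<.073)&(abs(b)<.014)&(z>.035)&(z<.07)&(p.min(-1)>70);print('strip a,b,z',np.percentile(a[m],[1,99]).round(4),np.percentile(b[m],[2,98]).round(4),np.percentile(z[m],[50,98]).round(4))
E
```

```text
t 9.0667 pos [0.564  0.1179 0.134 ] rpy [-1.7992e+02  4.0000e-02  8.1950e+01] F [-0.4  0.1 -0. ] gap 0.132 0.0
turn units [-0.0002  0.0001  0.0004] travel units now [5.607 0.034 0.347] after turn [5.607 0.018 0.351]
top.npy body 779
[-0.3    0.016  0.32 ]
[-0.296 -0.015  0.348]
[-0.287 -0.025  0.36 ]
[-0.278 -0.019  0.345]
[-0.296 -0.028  0.346]
[-0.279 -0.03   0.351]
[-0.272 -0.026  0.337]
[-0.298 -0.039  0.343]
[-0.292 -0.04   0.341]
[-0.284 -0.041  0.34 ]
[-0.295  0.013  0.068]
[-0.298 -0.016  0.068]
[-0.18  -0.016  0.06 ]
top.npy fingers 0
scene.npy body 245
[-0.287 -0.031  0.362]
[-0.278 -0.024  0.353]
[-0.28  -0.02   0.345]
[-0.28  -0.037  0.343]
[-0.277 -0.016  0.336]
[-0.274 -0.031  0.334]
[-0.277 -0.013  0.326]
[-0.272 -0.027  0.324]
[-0.269 -0.029  0.319]
[-0.297 -0.019  0.074]
[-0.3   -0.022  0.067]
[-0.172  0.01   0.066]
[-0.17  -0.017  0.066]
scene.npy fingers 0
strip a,b,z [-0.0415  0.0621] [-0.0119  0.0074] [0.0504 0.0567]
```

Run:
```python
from h import *
yaw=np.radians(-98.2);d=np.array([np.cos(yaw),np.sin(yaw)]);n=np.array([-d[1],d[0]]);o=np.array([.566,.127])
for nm in('top.npy','scene.npy'):
    X=np.load(nm);a=(X[...,:2]-o)@d;b=(X[...,:2]-o)@n;z=X[...,2]
    for z0 in np.arange(.07,.6,.05):
        m=(a>-.4)&(a<-.19)&(abs(b)<.15)&(z>z0)&(z<z0+.05)
        if m.sum()>3:
            i=np.argsort(a[m])[-3:];print(nm[:3],z0.round(2),m.sum(),a[m][i].round(3),b[m][i].round(3))
```

```text
top 0.07 1832 [-0.244 -0.244 -0.244] [0.149 0.145 0.142]
top 0.12 1372 [-0.336 -0.336 -0.335] [-0.047 -0.049 -0.051]
top 0.17 204 [-0.347 -0.347 -0.347] [-0.018 -0.024 -0.02 ]
top 0.22 9 [-0.366 -0.366 -0.365] [-0.021 -0.022 -0.024]
top 0.27 888 [-0.268 -0.268 -0.267] [-0.026 -0.028 -0.028]
top 0.32 3734 [-0.268 -0.268 -0.267] [-0.024 -0.023 -0.024]
top 0.37 778 [-0.321 -0.321 -0.321] [-0.025  0.02   0.015]
sce 0.07 841 [-0.244 -0.242 -0.242] [0.149 0.143 0.147]
sce 0.12 534 [-0.335 -0.334 -0.333] [-0.098 -0.051 -0.051]
sce 0.17 109 [-0.344 -0.342 -0.34 ] [ 0.148 -0.023 -0.021]
sce 0.22 99 [-0.364 -0.363 -0.36 ] [-0.033 -0.025 -0.028]
sce 0.27 351 [-0.27  -0.269 -0.269] [-0.032 -0.026 -0.029]
sce 0.32 996 [-0.268 -0.266 -0.265] [-0.032 -0.026 -0.027]
sce 0.37 712 [-0.317 -0.316 -0.312] [0.014 0.003 0.011]
```

A part of the coffee machine juts out at a≈-0.267, z≈0.3, behind the tab. I'll lean the tool 12° away from it before going behind the tab.

jog_arm:
  commands:
    - {"travel": [0,0,0],"dr": [0,0.008,0],"hand": 1}
    - {"travel": [0,0,0],"dr": [0,0.008,0],"hand": 1}
    - {"travel": [0,0,0],"dr": [0,0.008,0],"hand": 1}
    - {"travel": [0,0,0],"dr": [0,0.008,0],"hand": 1}
    - {"travel": [0,0,0],"dr": [0,0,0],"hand": 1}
    - {"travel": [0,0,0],"dr": [0,0,0],"hand": 1}
    - {"travel": [0,0,0],"dr": [0,0,0],"hand": 1}
    - {"travel": [0,0,0],"dr": [0,0,0],"hand": 1}

```text
time: 9.78
tool_pos: [0.5644, 0.119, 0.1347]
ee_rot: [-3.141, -0.2, 1.432]
force: [0.5, -0.4, 0.5]
finger_gap: 0.007
grip_force: 0.0
```

```bash
sed -i "s/^T=.*/T=Ro.from_euler('xyz',[np.pi,0,np.radians(yaw)])*Ro.from_euler('y',float(sys.argv[5]) if len(sys.argv)>5 else 0,degrees=True)/" go.py; python3 go.py .594 .332 .125 81.8 11.5;python3 go.py .594 .332 .045 81.8 11.5
```

```text
t 9.7833 pos [0.5644 0.119  0.1347] rpy [-179.98  -11.46   82.04] F [ 0.5 -0.4  0.5] gap 0.007 0.0
turn units [-0.0002  0.0001  0.0006] travel units now [ 5.221 -0.006  1.306] after turn [ 5.22  -0.028  1.31 ]
t 9.7833 pos [0.5644 0.119  0.1347] rpy [-179.98  -11.46   82.04] F [ 0.5 -0.4  0.5] gap 0.007 0.0
turn units [-0.0002  0.0001  0.0006] travel units now [ 4.824 -0.005  3.266] after turn [ 4.822 -0.028  3.27 ]
```

jog_arm:
  commands:
    - {"travel": [0.6,0,0.15],"dr": [0,0,0],"hand": 1}
    - {"travel": [0.7,0,0.15],"dr": [0,0,0],"hand": 1}
    - {"travel": [0.7,0,0.15],"dr": [0,0,0],"hand": 1}
    - {"travel": [0.7,0,0.15],"dr": [0,0,0],"hand": 1}
    - {"travel": [0.7,0,0.15],"dr": [0,0,0],"hand": 1}
    - {"travel": [0.7,0,0.15],"dr": [0,0,0],"hand": 1}
    - {"travel": [0.6,0,0.15],"dr": [0,0,0],"hand": 1}
    - {"travel": [0.4,0,0.1],"dr": [0,0,0],"hand": 1}

```text
time: 10.45
tool_pos: [0.5928, 0.3293, 0.1302]
ee_rot: [-3.141, -0.201, 1.434]
force: [-0.4, -0.8, -0.0]
finger_gap: 0.007
grip_force: 0.0
```

```bash
python3 go.py .594 .332 .045 81.8 11.5
```

```text
t 10.45 pos [0.5928 0.3293 0.1302] rpy [-179.97  -11.53   82.18] F [-0.4 -0.8 -0. ] gap 0.007 0.0
turn units [-0.0003 -0.0001  0.001 ] travel units now [-0.356  0.021  2.102] after turn [-0.355  0.02   2.102]
```

jog_arm:
  commands:
    - {"travel": [0,0,0],"dr": [0,0,0],"hand": 1}
    - {"travel": [-0.06,0,0.35],"dr": [0,0,0],"hand": 1}
    - {"travel": [-0.07,0,0.4],"dr": [0,0,0],"hand": 1}
    - {"travel": [-0.07,0,0.4],"dr": [0,0,0],"hand": 1}
    - {"travel": [-0.07,0,0.4],"dr": [0,0,0],"hand": 1}
    - {"travel": [-0.06,0,0.35],"dr": [0,0,0],"hand": 1}
    - {"travel": [-0.03,0,0.2],"dr": [0,0,0],"hand": 1}
    - {"travel": [0,0,0],"dr": [0,0,0],"hand": 1}

```text
time: 11.12
tool_pos: [0.5932, 0.3263, 0.0429]
ee_rot: [-3.139, -0.199, 1.429]
force: [-0.9, -0.2, -0.3]
finger_gap: 0.008
grip_force: 0.0
```

```bash
python3 go.py .5803 .2391 .045 81.8 11.5
python3 - <<'E'
from h import *
p,X=cloud('scene');cv2.imwrite('pics/s5.png',cv2.resize(p[60:210,200:350,::-1],None,fx=4,fy=4))
E
```

```text
t 11.1167 pos [0.5932 0.3263 0.0429] rpy [-179.85  -11.38   81.87] F [-0.9 -0.2 -0.3] gap 0.008 0.0
turn units [-0.0005  0.0003  0.0002] travel units now [-2.15  -0.012 -0.487] after turn [-2.148 -0.007 -0.492]
```

View pics/s5.png

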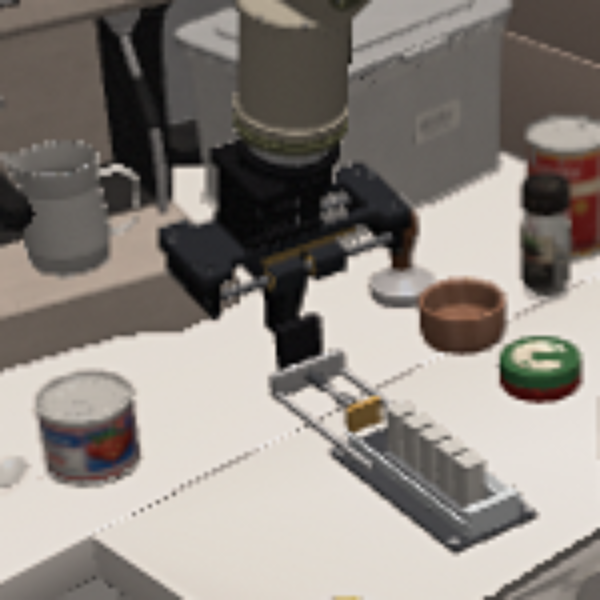

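The crop shows the shut fingers just behind the tab (300,340), with the strip standing in the channel (390–485, 405–500). I'll push at a moderate speed.

jog_arm:
  commands:
    - {"travel": [-0.12,0,-0.025],"dr": [0,0,0],"hand": 1}
    - {"travel": [-0.12,0,-0.025],"dr": [0,0,0],"hand": 1}
    - {"travel": [-0.14,0,-0.03],"dr": [0,0,0],"hand": 1}
    - {"travel": [-0.14,0,-0.03],"dr": [0,0,0],"hand": 1}
    - {"travel": [-0.14,0,-0.03],"dr": [0,0,0],"hand": 1}
    - {"travel": [-0.14,0,-0.03],"dr": [0,0,0],"hand": 1}
    - {"travel": [-0.14,0,-0.03],"dr": [0,0,0],"hand": 1}
    - {"travel": [-0.1,0,-0.02],"dr": [0,0,0],"hand": 1}

```text
time: 11.83
tool_pos: [0.5884, 0.2868, 0.0471]
ee_rot: [3.14, -0.204, 1.431]
force: [0.7, 5.6, -2.0]
finger_gap: 0.006
grip_force: 3.0
```

jog_arm:
  commands:
    - {"travel": [-0.1,0,-0.02],"dr": [0,0,0],"hand": 1}
    - {"travel": [-0.1,0,-0.02],"dr": [0,0,0],"hand": 1}
    - {"travel": [-0.1,0,-0.02],"dr": [0,0,0],"hand": 1}
    - {"travel": [-0.1,0,-0.02],"dr": [0,0,0],"hand": 1}
    - {"travel": [-0.1,0,-0.02],"dr": [0,0,0],"hand": 1}
    - {"travel": [-0.1,0,-0.02],"dr": [0,0,0],"hand": 1}
    - {"travel": [-0.1,0,-0.02],"dr": [0,0,0],"hand": 1}
    - {"travel": [-0.1,0,-0.02],"dr": [0,0,0],"hand": 1}

```text
time: 12.5
tool_pos: [0.5838, 0.2553, 0.0471]
ee_rot: [3.14, -0.205, 1.432]
force: [1.0, 8.1, -2.8]
finger_gap: 0.002
grip_force: 3.7
```

```bash
cat > chk.py <<'E'
from h import *
yaw=np.radians(-98.2);d=np.array([np.cos(yaw),np.sin(yaw)]);n=np.array([-d[1],d[0]]);o=np.array([.566,.127])
print('tcp a,b',(ctrl.state()['tool_pos'][:2]-o)@d,(ctrl.state()['tool_pos'][:2]-o)@n)
for nm in('scene','top'):
    p,X=cloud(nm);a=(X[...,:2]-o)@d;b=(X[...,:2]-o)@n;z=X[...,2]
    m=(a>-.07)&(a<.09)&(abs(b)<.014)&(z>.038)&(z<.06)&(p.min(-1)>70);print(nm,'strip a,b,z',m.sum(),np.percentile(a[m],[1,99]).round(4),np.percentile(b[m],[2,98]).round(4),np.percentile(z[m],[50,98]).round(4))
    m=(a>-.22)&(a<-.07)&(abs(b)<.035)&(abs(b)>.02)&(z>.02)&(z<.034);print('plate a',m.sum(),np.percentile(a[m],[10,50,90]).round(4) if m.sum() else '')
    cv2.imwrite(f'pics/{nm}_c.png',p[...,::-1])
E
python3 chk.py; python3 go.py .5803 .2391 .045 81.8 11.5
```

```text
tcp a,b -0.129531706827823 -0.000637988704893159
scene strip a,b,z 210 [-0.0302  0.075 ] [-0.0119  0.0081] [0.051  0.0557]
plate a 39 [-0.1035 -0.0977 -0.0933]
top strip a,b,z 379 [-0.0297  0.0734] [-0.0086  0.0087] [0.0509 0.0545]
plate a 61 [-0.1006 -0.0963 -0.0933]
t 12.6 pos [0.5838 0.2544 0.047 ] rpy [179.96 -11.68  82.  ] F [-0.6  4.2 -0.9] gap 0.006 1.9327580358367413
turn units [ 0.     -0.0005  0.0005] travel units now [-0.392 -0.033 -0.031] after turn [-0.393 -0.032 -0.03 ]
```

jog_arm:
  commands:
    - {"travel": [-0.06,0,-0.012],"dr": [0,0,0],"hand": 1}
    - {"travel": [-0.06,0,-0.012],"dr": [0,0,0],"hand": 1}
    - {"travel": [-0.05,0,-0.01],"dr": [0,0,0],"hand": 1}
    - {"travel": [-0.05,0,-0.01],"dr": [0,0,0],"hand": 1}
    - {"travel": [-0.05,0,-0.01],"dr": [0,0,0],"hand": 1}
    - {"travel": [-0.04,0,-0.01],"dr": [0,0,0],"hand": 1}
    - {"travel": [-0.03,0,-0.005],"dr": [0,0,0],"hand": 1}
    - {"travel": [-0.03,0,-0.005],"dr": [0,0,0],"hand": 1}

```text
time: 13.27
tool_pos: [0.5817, 0.2405, 0.047]
ee_rot: [3.141, -0.205, 1.432]
force: [1.3, 7.6, -2.0]
finger_gap: 0.006
grip_force: 3.8
```

jog_arm:
  commands:
    - {"travel": [-0.025,0,-0.005],"dr": [0,0,0],"hand": 1}
    - {"travel": [-0.025,0,-0.005],"dr": [0,0,0],"hand": 1}
    - {"travel": [-0.025,0,-0.005],"dr": [0,0,0],"hand": 1}
    - {"travel": [-0.02,0,-0.004],"dr": [0,0,0],"hand": 1}
    - {"travel": [0,0,0],"dr": [0,0,0],"hand": 1}
    - {"travel": [0,0,0],"dr": [0,0,0],"hand": 1}
    - {"travel": [0,0,0],"dr": [0,0,0],"hand": 1}
    - {"travel": [0,0,0],"dr": [0,0,0],"hand": 1}

```text
time: 13.93
tool_pos: [0.5814, 0.2397, 0.0472]
ee_rot: [3.139, -0.208, 1.434]
force: [4.9, 17.0, -9.2]
finger_gap: 0.004
grip_force: 8.0
```

jog_arm:
  commands:
    - {"travel": [-0.03,0,-0.006],"dr": [0,0,0],"hand": 1}
    - {"travel": [-0.03,0,-0.006],"dr": [0,0,0],"hand": 1}
    - {"travel": [0,0,0],"dr": [0,0,0],"hand": 1}
    - {"travel": [0,0,0],"dr": [0,0,0],"hand": 1}
    - {"travel": [0,0,0],"dr": [0,0,0],"hand": 1}
    - {"travel": [0,0,0],"dr": [0,0,0],"hand": 1}
    - {"travel": [0,0,0],"dr": [0,0,0],"hand": 1}
    - {"travel": [0,0,0],"dr": [0,0,0],"hand": 1}

```text
time: 14.6
tool_pos: [0.5812, 0.2395, 0.0476]
ee_rot: [3.139, -0.21, 1.436]
force: [7.8, 24.5, -12.0]
finger_gap: 0.006
grip_force: 11.1
```

```bash
python3 chk.py
```

```text
tcp a,b -0.11356785451319829 -0.0009995491735823685
scene strip a,b,z 212 [-0.0302  0.0765] [-0.0116  0.0068] [0.0509 0.056 ]
plate a 36 [-0.0893 -0.0827 -0.0791]
top strip a,b,z 381 [-0.0296  0.0735] [-0.0087  0.0086] [0.0508 0.0544]
plate a 27 [-0.085  -0.0798 -0.0726]
```

The rail is at its end stop: the force rises with no further motion, and the TCP is at the predicted place. I'll back off and lift clear.

jog_arm:
  commands:
    - {"travel": [0.1,0,0.02],"dr": [0,0,0],"hand": 1}
    - {"travel": [0.15,0,0.03],"dr": [0,0,0],"hand": 1}
    - {"travel": [0.2,0,0.04],"dr": [0,0,0],"hand": 1}
    - {"travel": [0.2,0,0.04],"dr": [0,0,0],"hand": 1}
    - {"travel": [0.1,0,-0.3],"dr": [0,0,0],"hand": 1}
    - {"travel": [0.1,0,-0.5],"dr": [0,0,0],"hand": 1}
    - {"travel": [0.1,0,-0.5],"dr": [0,0,0],"hand": 1}
    - {"travel": [0.1,0,-0.5],"dr": [0,0,0],"hand": 1}

```text
time: 15.37
tool_pos: [0.5848, 0.2591, 0.1212]
ee_rot: [3.141, -0.201, 1.43]
force: [0.1, 0.6, -0.7]
finger_gap: 0.009
grip_force: 0.0
```

jog_arm:
  commands:
    - {"travel": [0.1,0,-0.5],"dr": [0,0,0],"hand": 1}
    - {"travel": [0,0,-0.3],"dr": [0,0,0],"hand": 1}
    - {"travel": [0,0,0],"dr": [0,0,0],"hand": 1}
    - {"travel": [0,0,0],"dr": [0,0,0],"hand": 1}
    - {"travel": [0,0,0],"dr": [0,0,0],"hand": 1}
    - {"travel": [0,0,0],"dr": [0,0,0],"hand": 1}
    - {"travel": [0,0,0],"dr": [0,0,0],"hand": 1}
    - {"travel": [0,0,0],"dr": [0,0,0],"hand": 1}

```text
time: 16.03
tool_pos: [0.5839, 0.257, 0.1506]
ee_rot: [-3.14, -0.2, 1.43]
force: [0.1, -0.7, 0.2]
finger_gap: 0.006
grip_force: 0.0
```

```bash
python3 chk.py; python3 -c "
import cv2;p=cv2.imread('pics/scene_c.png');cv2.imwrite('pics/fin.png',cv2.resize(p[110:210,240:360],None,fx=5,fy=5))"
```

```text
tcp a,b -0.13124055724092018 -0.0008230047992058762
scene strip a,b,z 208 [-0.0299  0.077 ] [-0.0111  0.0077] [0.0507 0.0565]
plate a 38 [-0.0889 -0.0825 -0.0787]
top strip a,b,z 386 [-0.0294  0.0734] [-0.0085  0.0086] [0.0507 0.0545]
plate a 60 [-0.0878 -0.0824 -0.079 ]
```

View pics/fin.png

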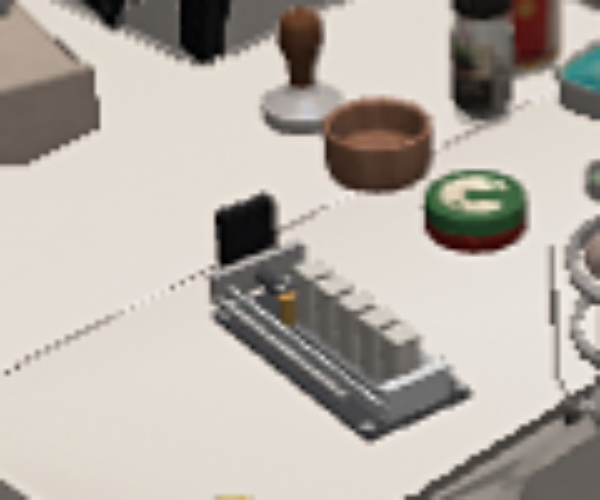

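The rail is home with its plate against the channel (crop 215–300, 250–300). The follower at (288,308) presses the strip, and the strip meets the far stop at (420,360). The arm is clear.

```bash
python3 -c "
from bench import ctrl
print(ctrl.job_done())"
```

```text
the job is handed in; nothing more can be done
None
```

The full strip is upright in the channel, held against the far stop by the spring follower, with the rail pushed fully home; the short strip was left alone, and I handed the job in about 16 s into the 48 s limit.

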